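Unload the suction-tube flushing manifold

TASK

Shut the manifold's red water valve fully, and take the front tray from the sloped roller lane so that the trays behind roll forward, and set it down squarely on the black mat with all of it on the mat. Then free every suction tube, pressing its blue collet ring down while pulling the tube out, and lay all the tubes down flat inside that tray. No tube may leave its fitting before the water is shut and the tray stands on the mat; leave the other trays in the lane, do not move the amber bottle or the bowl, and let go of everything at the end.

Things in the scene. Friction and masses are not known exactly. Their poses are not given: they have to be found in the camera images.
- valve_grip (a point): Middle of the red bar handle of the quarter-turn water valve, 92 mm above the table. The bar is 52 mm long (its y axis), 9 mm thick, 20 mm tall (its top is 8 mm above this point) and turns about the vertical through this point, on a brass body 30 mm across. Nothing tall is within 60 mm of that axis. Two red marks on the manifold show where the bar points when shut.
- valve (a joint): Angle of the water valve in rad: 0 = open, bar in line with the manifold; 1.57 = shut (end stop), bar square across the manifold, pointing at the red marks. It shuts clockwise seen from above, stays where it is left and needs about 0.1 N m.
- station: Fixed flushing manifold: steel bar 76 mm wide (x), 335 mm long (y), top 38 mm above the table; origin on the table, z up. Four grey push-fit fittings (48 mm across, up to 66 mm above the table) at x = 0, y = -105, -47, +11, +69 mm; the valve is at y = +150 mm. White pump housing 120 x 110 mm, 100 mm tall, at y -150 to -260 mm.
- lane: Fixed sloped roller lane, 160 mm wide over its legs, 410 mm long, lower end nearer the robot. Origin on the table under the lower end stop, x up the lane, y across. Roller tops are 55 mm above the table at the stop and rise at 0.12 rad. The stop stands 10 mm above the rollers, the side rails 12 mm. Three trays stand in it; they roll down by themselves to the stop or the next tray.
- mat: Fixed black rubber draining mat, 190 mm (its x) by 165 mm (its y), 3 mm thick, origin at the centre of its underside.
- tube1: Rigid stainless suction tube, 96 mm long, 16 mm in diameter, 50 g (absent in some starts). Origin on its axis half way along, z towards its green-banded top. At the start it stands in fitting 1, foot 38 mm and top 134 mm above the table, 56 mm of it above the blue ring. Steel teeth hold a groove 10 to 18 mm above its foot, so it cannot be pulled out while the ring is up.
- collet1_ring (a point): Centre of the top face of the blue collet ring of fitting 1 (40 mm outside, 18 mm bore, the tube passes through it), 78 mm above the table when up. The ring sinks 6 mm against a spring (2 N at first, 6 N at the bottom); the teeth inside let go of the tube once it is more than 3 mm down.
- collet1 (a joint): How far blue ring 1 is down, in m: 0 = up, 0.006 = bottom. The teeth bite again if the ring comes up before the tube has risen 2 mm; if ring and tube rise together from the bottom, as when fingertips press the ring and also hold the tube, the tube comes free. While its foot slides out past the teeth the ring stays near 0.0025.
- tube2: Rigid stainless suction tube, 96 mm long, 16 mm in diameter, 50 g (absent in some starts). Origin on its axis half way along, z towards its green-banded top. At the start it stands in fitting 2, foot 38 mm and top 134 mm above the table, 56 mm of it above the blue ring. Steel teeth hold a groove 10 to 18 mm above its foot, so it cannot be pulled out while the ring is up.
- collet2_ring (a point): Centre of the top face of the blue collet ring of fitting 2 (40 mm outside, 18 mm bore, the tube passes through it), 78 mm above the table when up. The ring sinks 6 mm against a spring (2 N at first, 6 N at the bottom); the teeth inside let go of the tube once it is more than 3 mm down.
- collet2 (a joint): How far blue ring 2 is down, in m: 0 = up, 0.006 = bottom. The teeth bite again if the ring comes up before the tube has risen 2 mm; if ring and tube rise together from the bottom, as when fingertips press the ring and also hold the tube, the tube comes free. While its foot slides out past the teeth the ring stays near 0.0025.
- tube3: Rigid stainless suction tube, 96 mm long, 16 mm in diameter, 50 g (absent in some starts). Origin on its axis half way along, z towards its green-banded top. At the start it stands in fitting 3, foot 38 mm and top 134 mm above the table, 56 mm of it above the blue ring. Steel teeth hold a groove 10 to 18 mm above its foot, so it cannot be pulled out while the ring is up.
- collet3_ring (a point): Centre of the top face of the blue collet ring of fitting 3 (40 mm outside, 18 mm bore, the tube passes through it), 78 mm above the table when up. The ring sinks 6 mm against a spring (2 N at first, 6 N at the bottom); the teeth inside let go of the tube once it is more than 3 mm down.
- collet3 (a joint): How far blue ring 3 is down, in m: 0 = up, 0.006 = bottom. The teeth bite again if the ring comes up before the tube has risen 2 mm; if ring and tube rise together from the bottom, as when fingertips press the ring and also hold the tube, the tube comes free. While its foot slides out past the teeth the ring stays near 0.0025.
- tube4: Rigid stainless suction tube, 96 mm long, 16 mm in diameter, 50 g (absent in some starts). Origin on its axis half way along, z towards its green-banded top. At the start it stands in fitting 4, foot 38 mm and top 134 mm above the table, 56 mm of it above the blue ring. Steel teeth hold a groove 10 to 18 mm above its foot, so it cannot be pulled out while the ring is up.
- collet4_ring (a point): Centre of the top face of the blue collet ring of fitting 4 (40 mm outside, 18 mm bore, the tube passes through it), 78 mm above the table when up. The ring sinks 6 mm against a spring (2 N at first, 6 N at the bottom); the teeth inside let go of the tube once it is more than 3 mm down.
- collet4 (a joint): How far blue ring 4 is down, in m: 0 = up, 0.006 = bottom. The teeth bite again if the ring comes up before the tube has risen 2 mm; if ring and tube rise together from the bottom, as when fingertips press the ring and also hold the tube, the tube comes free. While its foot slides out past the teeth the ring stays near 0.0025.
- tray1: Green open instrument tray, the front tray, against the lane's stop at the start: 130 mm (its x) by 116 mm (its y), walls 30 mm high and 4 mm thick, floor 4 mm thick, about 150 g; origin at the centre of its underside, z up. In the middle of its -x wall (the one facing down the lane) is an upright grip tab 8 mm thick (x), 44 mm wide (y), rising to 46 mm above the tray's underside.
- tray2: Green open instrument tray, the second tray in the lane: 130 mm (its x) by 116 mm (its y), walls 30 mm high and 4 mm thick, floor 4 mm thick, about 150 g; origin at the centre of its underside, z up. In the middle of its -x wall (the one facing down the lane) is an upright grip tab 8 mm thick (x), 44 mm wide (y), rising to 46 mm above the tray's underside.
- amber_bottle: Amber glass bottle with a white cap, 56 mm across, 125 mm tall, not part of the job; origin at the centre of its base.
- enamel_bowl: White enamel bowl, 124 mm across, 45 mm tall, not part of the job; origin at the centre of its base.

How it is judged (in metres and radians):
On the way:
1. the water valve is shut and the front tray stands squarely on the mat, let go of, while the tubes are still in their fittings (value of joint valve above 1.35 rad and x of tray1 in the frame of mat between -0.034 and 0.034 m and y of tray1 in the frame of mat between -0.028 and 0.028 m and z of tray1 in the frame of mat between -0.001 and 0.007 m and angle between the x axis of tray1 and the x axis of mat, either way round below 0.2 rad and angle between tray1's own z axis and vertical below 0.06 rad and contact force between the fingers and tray1 below 0.2 N and z of each of tube1, tube2, tube3, tube4 in the frame of station below 0.098 m and angle between each of tube1, tube2, tube3, tube4's own z axis and vertical below 0.2 rad), for 0.2 s.
At the end, for the whole second after the job is handed in: Valve within 0.22 rad of shut; front tray at rest flat on the mat (centre within 34 mm in mat x, 28 mm in mat y, squared within 0.2 rad); every tube present at rest in it, within 0.32 rad of level; the other two trays rolled to the lane's lower end and still in it (value of joint valve above 1.35 rad and x of tray1 in the frame of mat between -0.034 and 0.034 m and y of tray1 in the frame of mat between -0.028 and 0.028 m and z of tray1 in the frame of mat between -0.001 and 0.007 m and angle between the x axis of tray1 and the x axis of mat, either way round below 0.2 rad and angle between tray1's own z axis and vertical below 0.06 rad and linear speed of each of tray1, tube1, tube2, tube3, tube4 below 0.05 m/s and x of tube1 in the frame of tray1 between -0.062 and 0.062 m and y of tube1 in the frame of tray1 between -0.056 and 0.056 m and z of tube1 in the frame of tray1 between 0.006 and 0.04 m and angle between tube1's own z axis and vertical between 1.25 and 1.9 rad and x of tube2 in the frame of tray1 between -0.062 and 0.062 m and y of tube2 in the frame of tray1 between -0.056 and 0.056 m and z of tube2 in the frame of tray1 between 0.006 and 0.04 m and angle between tube2's own z axis and vertical between 1.25 and 1.9 rad and x of tube3 in the frame of tray1 between -0.062 and 0.062 m and y of tube3 in the frame of tray1 between -0.056 and 0.056 m and z of tube3 in the frame of tray1 between 0.006 and 0.04 m and angle between tube3's own z axis and vertical between 1.25 and 1.9 rad and x of tube4 in the frame of tray1 between -0.062 and 0.062 m and y of tube4 in the frame of tray1 between -0.056 and 0.056 m and z of tube4 in the frame of tray1 between 0.006 and 0.04 m and angle between tube4's own z axis and vertical between 1.25 and 1.9 rad and x of tray2 in the frame of lane between 0.04453 and 0.08453 m and y of tray2 in the frame of lane between -0.02 and 0.02 m); the robot touches nothing.
It fails at once if a tube is pulled out while the water valve is open (value of joint valve below 1.2 rad and z of any of tube1, tube2, tube3, tube4 in the frame of station above 0.108 m).
It fails at once if the amber bottle is moved by more than 30 mm or tipped over (distance of amber_bottle from where it was at the start of the episode above 0.03 m or angle between amber_bottle's own z axis and vertical above 0.6 rad).
It fails at once if the enamel bowl is moved by more than 30 mm or tipped over (distance of enamel_bowl from where it was at the start of the episode above 0.03 m or angle between enamel_bowl's own z axis and vertical above 0.6 rad).
It fails at once if the second tray is lifted out of the lane (z of tray2 in the frame of lane above 0.15 m).
Of tube1, tube2, tube3, tube4 only 2 to 4 are there at a start; the rules pass over those that are not, and their reading is None.
At some moment in a run one of tray1 may be knocked a few centimetres aside while the robot is not near it.
Once in a run the grip may slacken for a moment while it holds something.
It also fails if it takes over 210 s, if anything falls off the work surface, if the arm or the gripper's body presses on something with over 40 N, if the wrist force passes 120 N, or if a joint passes its speed limit or range.

ROBOT

A 6-joint arm with a two-finger parallel gripper is mounted at the origin on the work surface. World frame = base frame: x ahead of the robot, y to its left, z up, the work surface at z = 0. Lengths are in m, angles in degrees, forces in N, time in s.
With the tool pointing down it reaches from about 0.225 to 0.725 m from the base axis. Payload 3.1 kg.
Tool frame: the origin (TCP) lies midway between the tips of the shut fingers; the grasp point (between the pads) lies 19 mm behind it; z points along the fingers, y is the line along which they close (so a half turn about z gives the same grasp; the last joint's range is limited). The gripper opens to 85 mm and grips with 20 to 120 N. Pads are 22 mm wide; open, the fingers measure 114 mm over their backs; the gripper's body (76 mm by 85 mm) begins 54 mm behind the grasp point. The pads swing forward as they close: fully open they stand 13 mm farther back than shut.
Start: joints at [59.083, 2.75, 5.684, 92.934, 0, 82.678], TCP at [0.21, 0.481, 0.231] pointing down, gripper open.
Joint ranges: [-166.93, 166.93], [-56.73, 111.36], [-69.38, 81.34], [-121.58, 131.49], [-85.45, 84.26], [-180, 180]. Speed limits (degrees/s): [159.86, 159.86, 180, 180, 180, 180].

INTERFACE

Orientations are given as a 3x3 rotation matrix whose columns are the frame's x, y, z axes.
In Python, from plant import sensors, imaging, job gives the robot as it stands.
- The arm moves only by the shell command python3 -m pendant 'ROWS' [FORCE]. ROWS is a JSON object of lists of equal length, an entry for each row: "xyz": the shift along the tool's x, y, z in mm, a list of three; "rotation": the turn, a rotation vector about the tool's x, y, z in rad, a list of three; "fingers": the finger opening in mm, from 0 to 85.4. A call has 1 to 12 rows; each row shifts and turns the commanded pose from where the row before left it, along the tool's axes as they then stand; what a row does not reach is not made up. A row lasts 1/8 s, in which the tool goes at most 62.5 mm and 10.7 degrees, less where a joint would pass 70% of its speed; a pose out of reach is approached as far as the arm can. A call is refused whole if a number of a shift passes 62.5 or a number of a turn 0.188, either way. A call with a gripper value outside its range is refused whole. The fingers move at their own pace and stop on an object; FORCE is the grip in N (left out, the last holds). Time passes only in rows, so rows that do not move let the fingers close. It gives the time, the measured TCP pose, the force, the opening and the grip force at its end, in the units of the state.
- sensors.get_obs(): the state, without advancing time (a new reading comes with each control period).
- imaging.read_camera(name): name is "scene" or "side" or "wrist"; returns the picture (384x512x3 uint8, red, green, blue); there is no depth.
- imaging.camera_params(name): a dict with "fovy" (degrees; the focal length in pixels is half the picture's height over the tangent of half this angle, whatever the lens; pixels are square), "cx", "cy" (the principal point, pixels), "k1" (the pictures are not rectified: a ray, as slopes to the right and down, at radius r is drawn at 1 + k1 r^2 times it, then the intrinsics apply), "world_from_camera" (4x4, takes a point from camera to world coordinates); the wrist camera has in their place "tool_from_camera" (4x4, takes a point from camera to tool coordinates, whose origin is the TCP and whose axes are the flange's). Camera axes: x right, y up, looking along -z (the intrinsics and any distortion apply to the point x, -y, -z); pixel columns grow to the right and rows downward; lengths in m; the calibration is good to about 2 mm. A picture is of the moment at which its call begins: read the wrist's pose just before it. camera_params takes no time and is no camera call.
- job.finish_job(): hands the job in; it is judged then, once.
The state is a dict: "clock": time; "qpos": joint angles; "joint_velocities": joint speeds; "joint_efforts": joint torques, N m; "ee_pos": TCP position; "tool_rot": TCP orientation; "ft_force": force on the tool from outside, world axes, zero at the start; "torque": the same for the moment, N m; "width": opening from 0.0 (shut) to 1.0 (fully open); "grip_force": force on a finger pad.
Only numpy, scipy, OpenCV 4.12 (cv2) and the standard library are available. Lean on these libraries where they do the work, as an engineer would, in place of code of your own. Each camera call takes 0.05 s, during which the arm holds its last target. There are 200 camera calls.

## Working session

There is one attempt and no reset: what is moved stays moved. The work goes in short steps, Python scripts to look and compute and a shell command to move; the robot and the scene stay as the last step left them, time stands still between calls to the robot, and variables do not carry over. Pictures are saved under pics/ and viewed, at most 14 in all, crops included, and the job is handed in when it is done.

```bash
ls; mkdir -p pics; cat > h.py <<'E'
import numpy as np, cv2
from plant import sensors, imaging, job
def cam(n):
    p=imaging.camera_params(n)
    f=192/np.tan(np.radians(p['fovy'])/2)
    if 'world_from_camera' in p: T=np.array(p['world_from_camera'])
    else:
        o=sensors.get_obs(); W=np.eye(4); W[:3,:3]=o['tool_rot']; W[:3,3]=o['ee_pos']
        T=W@np.array(p['tool_from_camera'])
    return p,f,T
def ray(c,u,v):
    p,f,T=c
    d=np.array([(u-p['cx'])/f,(v-p['cy'])/f]); s=d.copy()
    for _ in range(30): s=d/(1+p['k1']*(s@s))
    return T[:3,3],T[:3,:3]@np.array([s[0],-s[1],-1])
def at(c,u,v,z):
    o,r=ray(c,u,v); return (o+r*(z-o[2])/r[2]).round(4)
def proj(c,P):
    p,f,T=c
    q=np.linalg.inv(T)@np.append(P,1); s=np.array([q[0],-q[1]])/-q[2]
    s=s*(1+p['k1']*(s@s)); return (s*f+[p['cx'],p['cy']]).round(1)
def shot(n,name,crop=None,scale=1):
    im=imaging.read_camera(n)[:,:,::-1]
    if crop: x0,y0,x1,y1=crop; im=im[y0:y1,x0:x1]
    cv2.imwrite('pics/'+name,cv2.resize(im,None,fx=scale,fy=scale,interpolation=cv2.INTER_CUBIC))
def local(P):  # world point -> TCP frame mm
    o=sensors.get_obs(); return (np.array(o['tool_rot']).T@(np.array(P)-o['ee_pos'])*1000).round(1)
E
python3 - <<'E'
from h import *
shot('scene','a.png',scale=1.5); shot('side','b.png',scale=1.5)
o=sensors.get_obs(); print(o)
for n in('scene','side','wrist'):
  p,f,T=cam(n); print(n,f,p['k1'],T.round(3).tolist())
print(imaging.camera_params('wrist'))
E
```

```text
pics
{'clock': 0.1, 'qpos': array([5.90845295e+01, 2.79070690e+00, 5.60031169e+00, 9.29330255e+01,
       1.11640502e-03, 8.26759889e+01]), 'joint_velocities': array([ 0.08275286, -0.24498774,  0.24264092,  0.00322634,  0.09350815,
       -0.03215216]), 'joint_efforts': array([ 2.97691018e-03, -3.39851117e+01,  3.20935893e+01,  1.57927105e-02,
       -5.50204959e-05,  2.56877604e-05]), 'ee_pos': array([0.20984695, 0.48063908, 0.23021309]), 'tool_rot': array([[-9.16422223e-01,  4.00211253e-01, -1.12343332e-03],
       [ 4.00212722e-01,  9.16420427e-01, -1.83804540e-03],
       [ 2.93930791e-04, -2.13403795e-03, -9.99997680e-01]]), 'ft_force': array([ 0.1653764 ,  0.09233303, -0.39210668]), 'torque': array([ 0.04057439, -0.04273627, -0.00333741]), 'grip_force': 0.0, 'width': 0.9996667067384204}
scene 368.30997333712907 -0.01195967427338404 [[-0.01, -0.839, 0.545, 1.114], [1.0, -0.012, -0.001, 0.021], [0.007, 0.545, 0.839, 0.911], [0.0, 0.0, 0.0, 1.0]]
side 427.3841318148104 -0.09702933200532701 [[0.999, 0.019, -0.04, 0.499], [-0.043, 0.626, -0.779, -0.822], [0.01, 0.78, 0.626, 0.784], [0.0, 0.0, 0.0, 1.0]]
wrist 340.2805904437391 -0.003759115945641392 [[0.401, -0.878, -0.26, 0.144], [0.916, 0.384, 0.116, 0.512], [-0.002, -0.285, 0.959, 0.374], [0.0, 0.0, 0.0, 1.0]]
{'fovy': 58.8668796902048, 'cx': 259.60172970086495, 'cy': 187.6931248412919, 'k1': -0.003759115945641392, 'tool_from_camera': array([[-1.08611401e-03,  9.58436212e-01,  2.85304833e-01,
         7.31865539e-02],
       [ 9.99999324e-01,  1.15959334e-03, -8.86173951e-05,
         1.64960308e-03],
       [-4.15771705e-04,  2.85304544e-01, -9.58436823e-01,
        -1.43333105e-01],
       [ 0.00000000e+00,  0.00000000e+00,  0.00000000e+00,
         1.00000000e+00]])}
```

View pics/a.png

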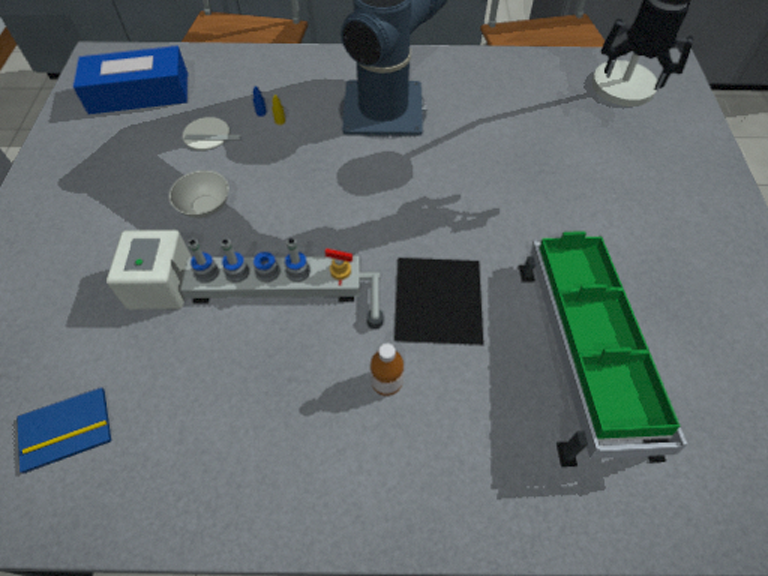

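View pics/b.png

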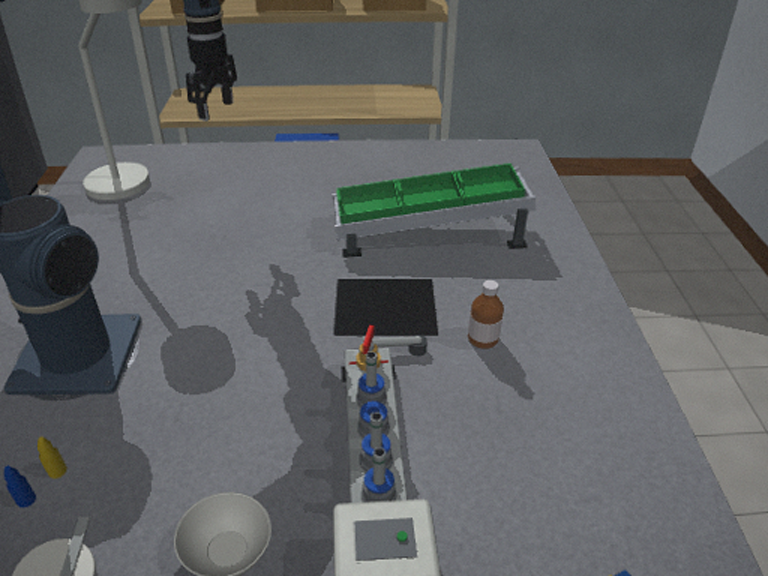

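```bash
python3 - <<'E'
from h import *
c=cam('scene'); s=cam('side')
A=lambda u,v,z:at(c,u/1.5,v/1.5,z)
B=lambda u,v,z:at(s,u/1.5,v/1.5,z)
for n,u in(('r1',(203,264)),('r2',(234,264)),('r3',(265,262)),('r4',(296,263))): print(n,A(*u,.078))
for n,u in(('t1',(194,243)),('t2',(226,243)),('t4',(292,243))): print(n,A(*u,.134))
print('side t1,t2,t4',B(379,454,.134),B(376,418,.134),B(370.5,357,.134))
print('bar',A(326,251,.1),A(352,257,.1),'side',B(371,327,.1),B(366,347,.1))
print('mat',[A(*u,.003) for u in((398,258),(480,260),(483,342),(394,341))])
print('mat side',[B(*u,.003) for u in((337,280),(433,280),(437,334),(334,334))])
print('tab1',A(562,234,.101),A(584,233,.101))
print('tray1 wall top front',A(542,241,.085),A(605,237,.085))
print('tray3 back',A(597,436,.13),A(677,429,.13))
print('bottle',A(387,352,.125),'bowl',A(199,190,.045))
E
```

```text
r1 [ 0.5345 -0.322   0.078 ]
r2 [ 0.5337 -0.265   0.078 ]
r3 [ 0.5284 -0.2086  0.078 ]
r4 [ 0.5298 -0.1513  0.078 ]
t1 [ 0.5287 -0.3235  0.134 ]
t2 [ 0.5279 -0.2672  0.134 ]
t4 [ 0.5262 -0.1512  0.134 ]
side t1,t2,t4 [ 0.5232 -0.3311  0.134 ] [ 0.5216 -0.2732  0.134 ] [ 0.5177 -0.1594  0.134 ]
bar [ 0.5178 -0.095   0.1   ] [ 0.5305 -0.047   0.1   ] side [ 0.5214 -0.0566  0.1   ] [ 0.5124 -0.1026  0.1   ]
mat [array([0.4619, 0.0379, 0.003 ]), array([0.4643, 0.2036, 0.003 ]), array([0.6493, 0.1945, 0.003 ]), array([0.6495, 0.0308, 0.003 ])]
mat side [array([0.4609, 0.1946, 0.003 ]), array([0.6527, 0.1889, 0.003 ]), array([0.6432, 0.0291, 0.003 ]), array([0.4573, 0.0351, 0.003 ])]
tab1 [0.4725 0.3419 0.101 ] [0.4695 0.3837 0.101 ]
tray1 wall top front [0.4772 0.3077 0.085 ] [0.4657 0.4292 0.085 ]
tray3 back [0.8633 0.3222 0.13  ] [0.8519 0.441  0.13  ]
bottle [0.7313 0.0187 0.125 ] bowl [ 0.3227 -0.3808  0.045 ]
```

```bash
python3 -m pendant '{"xyz":[[-42,-32,0],[-42,-32,0],[-42,-32,0],[-42,-32,0],[-42,-32,0],[-42,-32,0],[-42,-32,0],[-42,-32,0],[-42,-32,0],[-42,-32,0],[-42,-32,0],[-45,-32,0]],"rotation":[[0,0,0],[0,0,0],[0,0,0],[0,0,0],[0,0,0],[0,0,0],[0,0,0],[0,0,0],[0,0,0],[0,0,0],[0,0,0],[0,0,0]],"fingers":[85,85,85,85,85,85,85,85,85,85,85,85]}' 40
python3 -m pendant '{"xyz":[[0,0,0],[0,0,0],[0,0,0],[0,0,0],[0,0,0],[0,0,0],[0,0,0],[0,0,0],[0,0,0],[0,0,0],[0,0,0]],"rotation":[[0,0,-0.175],[0,0,-0.175],[0,0,-0.175],[0,0,-0.175],[0,0,-0.175],[0,0,-0.175],[0,0,-0.175],[0,0,-0.175],[0,0,-0.175],[0,0,-0.175],[0,0,0]],"fingers":[85,85,85,85,85,85,85,85,85,85,85]}'
python3 - <<'E'
from h import *
o=sensors.get_obs();print(o['ee_pos'],o['tool_rot'].round(3).tolist(),o['qpos'].round(1))
np.save('w1.npy',cam('wrist')[2]); shot('wrist','c.png',scale=1.5)
E
```

```text
clock: 1.6
ee_pos: [0.5214, -0.0752, 0.2308]
tool_rot: [[-0.916, 0.4, -0.001], [0.4, 0.916, 0.001], [0.001, 0.0, -1.0]]
ft_force: [0.8, 1.0, 0.5]
width: 0.993
grip_force: 0.0
clock: 2.98
ee_pos: [0.5207, -0.0736, 0.2307]
tool_rot: [[-0.232, -0.973, -0.001], [-0.973, 0.232, 0.0], [-0.0, 0.001, -1.0]]
ft_force: [0.7, 0.5, 0.4]
width: 0.996
grip_force: 0.0
[ 0.52073727 -0.07363888  0.23066076] [[-0.232, -0.973, -0.001], [-0.973, 0.232, 0.0], [-0.0, 0.001, -1.0]] [-15.4   3.    5.8  92.9   0.  -91.9]
```

View pics/c.png

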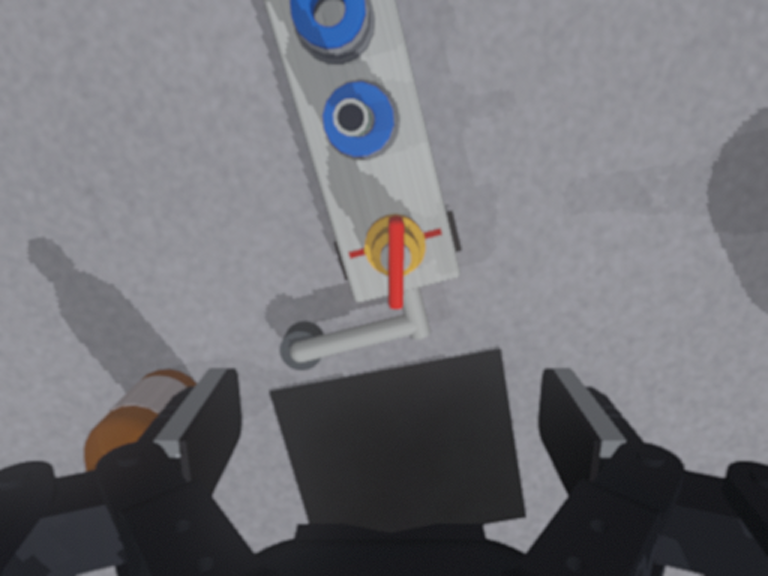

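```bash
python3 - <<'E'
from h import *
c=cam('wrist'); W=lambda u,v,z:at(c,u/1.5,v/1.5,z)
a,b=W(396,217,.1),W(396,306,.1); print(a,b,(a+b)/2,local((a+b)/2),local(a),local(b))
print('t4',W(350,118,.134),W(359,119,.078),'ring3',W(330,12,.078))
print('mat',W(272,392,.003),W(500,349,.003),W(524,516,.003))
print('marks',W(350,255,.038),W(441,232,.038))
E
```

```text
[ 0.5111 -0.0975  0.1   ] [ 0.5228 -0.048   0.1   ] [ 0.51695 -0.07275  0.1    ] [  0.    3.8 130.8] [ 25.5   3.8 130.8] [-25.4   3.9 130.8]
t4 [ 0.52   -0.1514  0.134 ] [ 0.5189 -0.1517  0.078 ] ring3 [ 0.5202 -0.207   0.078 ]
mat [0.6442 0.0339 0.003 ] [0.4577 0.04   0.003 ] [0.4649 0.203  0.003 ]
marks [ 0.5488 -0.0694  0.038 ] [ 0.4857 -0.0704  0.038 ]
```

```bash
python3 -m pendant '{"xyz":[[0,3.8,37],[0,0,37],[0,0,37],[0,0,37],[0,0,0],[0,0,0],[0,0,0],[0,0,0],[0,0,0],[0,0,0]],"rotation":[[0,0,0],[0,0,0],[0,0,0],[0,0,0],[0,0,0],[0,0,0],[0,0,0],[0,0,0],[0,0,0],[0,0,0]],"fingers":[85,85,85,85,85,0,0,0,0,0]}' 60
python3 -m pendant '{"xyz":[[0,0,0],[0,0,0],[0,0,0],[0,0,0],[0,0,0],[0,0,0],[0,0,0],[0,0,0],[0,0,0],[0,0,0]],"rotation":[[0,0,0.12],[0,0,0.17],[0,0,0.17],[0,0,0.17],[0,0,0.17],[0,0,0.17],[0,0,0.17],[0,0,0.17],[0,0,0.17],[0,0,0]],"fingers":[0,0,0,0,0,0,0,0,0,0]}'
```

```text
clock: 4.28
ee_pos: [0.5174, -0.0729, 0.0844]
tool_rot: [[-0.231, -0.973, 0.0], [-0.973, 0.231, -0.0], [0.0, -0.001, -1.0]]
ft_force: [-2.3, -0.0, 4.8]
width: 0.089
grip_force: 60.1
clock: 5.52
ee_pos: [0.5173, -0.0727, 0.0845]
tool_rot: [[-0.991, 0.134, 0.0], [0.134, 0.991, -0.001], [-0.0, -0.001, -1.0]]
ft_force: [-2.2, -0.1, 6.0]
width: 0.086
grip_force: 109.1
```

```bash
python3 -m pendant '{"xyz":[[0,0,0],[0,0,0],[0,0,0],[0,0,0],[0,0,-40],[0,0,-50],[0,0,-50],[0,0,0]],"rotation":[[0,0,0],[0,0,0],[0,0,0],[0,0,0],[0,0,0],[0,0,0],[0,0,0],[0,0,0]],"fingers":[85,85,85,85,85,85,85,85]}' 40
python3 - <<'E'
from h import *
o=sensors.get_obs();print(o['ee_pos'],o['tool_rot'].round(3).tolist(),o['qpos'].round(1))
shot('wrist','d.png',scale=1)
E
```

```text
clock: 6.52
ee_pos: [0.5201, -0.0737, 0.229]
tool_rot: [[-0.99, 0.142, 0.01], [0.142, 0.99, -0.003], [-0.01, -0.001, -1.0]]
ft_force: [0.3, -0.4, 0.1]
width: 1.0
grip_force: 0.0
[ 0.52014426 -0.07365863  0.22898856] [[-0.99, 0.142, 0.01], [0.142, 0.99, -0.003], [-0.01, -0.001, -1.0]] [-15.4   2.1   4.7  92.    0.   -7.2]
```

View pics/d.png

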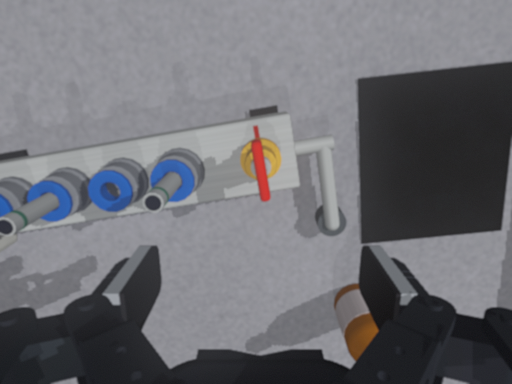

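```bash
python3 - <<'E'
from h import *
c=cam('wrist'); W=lambda u,v,z:at(c,u,v,z)
a,b=W(257.5,143,.1),W(266,198,.1); print(a,b,np.degrees(np.arctan2(*(b-a)[[1,0]])))
e=[W(173,180,.078),W(110,190,.078),W(49,200,.078)];print(e)
t=[W(153,202,.134),W(7,226,.134)];print(t)
m=[W(358,79,.003),W(362,243,.003),W(501,230,.003)];print(m,(m[0]+m[2])/2)
print('manifold front edge',W(40,229,.038),W(298,187,.038))
E
```

```text
[ 0.4903 -0.0692  0.1   ] [ 0.5369 -0.0689  0.1   ] 0.36885185404020543
[array([ 0.5159, -0.1489,  0.078 ]), array([ 0.5169, -0.2068,  0.078 ]), array([ 0.5182, -0.2641,  0.078 ])]
[array([ 0.5167, -0.1501,  0.134 ]), array([ 0.5197, -0.2629,  0.134 ])]
[array([0.4556, 0.0394, 0.003 ]), array([0.6414, 0.0331, 0.003 ]), array([0.648 , 0.1952, 0.003 ])] [0.5518 0.1173 0.003 ]
manifold front edge [ 0.558  -0.3119  0.038 ] [ 0.5508 -0.0368  0.038 ]
```

```bash
python3 -m pendant '{"xyz":[[12,47.3,-2],[12,47.3,0],[12,47.3,0],[12,47.3,0],[12,47.3,0],[12,47.3,0],[12,47.3,0],[12,47.3,0],[12,47.3,0]],"rotation":[[0,0,0],[0,0,0],[0,0,0],[0,0,0],[0,0,0],[0,0,0],[0,0,0],[0,0,0],[0,0,0]],"fingers":[85,85,85,85,85,85,85,85,85]}'
python3 -m pendant '{"xyz":[[0,0,0],[0,0,0],[0,0,0],[0,0,0],[0,0,0],[0,0,0],[0,0,0],[0,0,0],[0,0,0],[0,0,0],[0,0,0]],"rotation":[[0,0,-0.178],[0,0,-0.178],[0,0,-0.178],[0,0,-0.178],[0,0,-0.178],[0,0,-0.178],[0,0,-0.178],[0,0,-0.178],[0,0,-0.178],[0,0,-0.178],[0,0,0]],"fingers":[85,85,85,85,85,85,85,85,85,85,85]}'
python3 - <<'E'
from h import *
o=sensors.get_obs();print(o['ee_pos'],o['tool_rot'].round(3).tolist(),o['qpos'].round(1))
shot('wrist','e.png',scale=1.5)
E
```

```text
clock: 7.7
ee_pos: [0.4695, 0.3649, 0.2229]
tool_rot: [[-0.99, 0.141, -0.003], [0.141, 0.99, -0.002], [0.003, -0.002, -1.0]]
ft_force: [1.0, 0.0, -0.4]
width: 0.998
grip_force: 0.0
clock: 9.07
ee_pos: [0.4699, 0.3633, 0.2231]
tool_rot: [[0.065, -0.998, -0.003], [-0.998, -0.065, -0.002], [0.002, 0.003, -1.0]]
ft_force: [0.2, -0.5, 0.5]
width: 0.998
grip_force: 0.0
[0.46986099 0.36334412 0.22310795] [[0.065, -0.998, -0.003], [-0.998, -0.065, -0.002], [0.002, 0.003, -1.0]] [ 31.2  13.4  16.5  93.4  -0.  -62.5]
```

View pics/e.png

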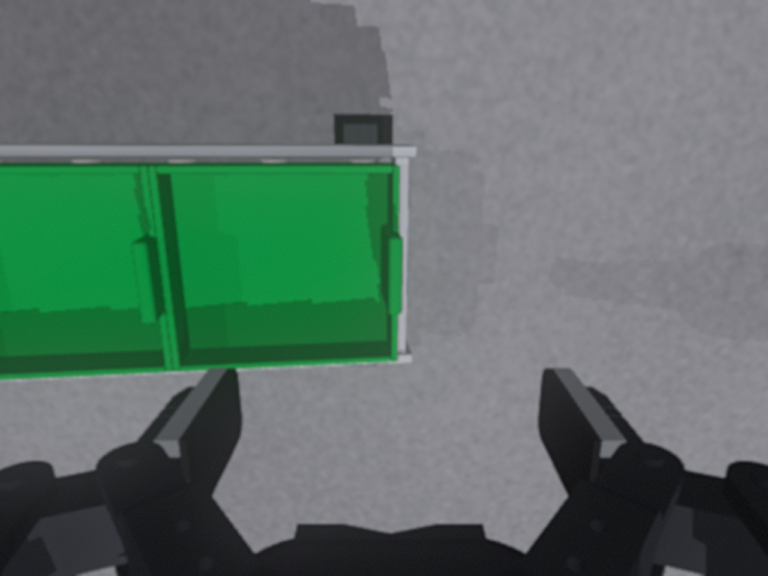

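```bash
python3 - <<'E'
from h import *
c=cam('wrist'); W=lambda u,v,z:at(c,u/1.5,v/1.5,z)
z=.101
for p in((396,238),(396,312),(396,275)): print(W(*p,z),local(W(*p,z)))
print('wall',W(398,165,.085),W(396,358,.085),'tab2',W(141,240,.118),W(152,320,.118))
print('rail',W(0,150,.12),W(410,150,.067))
E
```

```text
[0.4675 0.3473 0.101 ] [ 15.7   3.2 122.5]
[0.4647 0.3889 0.101 ] [-26.    3.3 122.4]
[0.4662 0.3677 0.101 ] [ -4.7   3.2 122.5]
wall [0.4686 0.3106 0.085 ] [0.4621 0.4242 0.085 ] tab2 [0.5943 0.3527 0.118 ] [0.5918 0.395  0.118 ]
rail [0.6561 0.3131 0.12  ] [0.4619 0.303  0.067 ]
```

```bash
python3 -m pendant '{"xyz":[[-4.7,17.7,7],[0,0,40],[0,0,40],[0,0,40],[0,0,20],[0,0,0],[0,0,0],[0,0,0],[0,0,0],[0,0,0],[0,0,0],[0,0,0]],"rotation":[[0.12,0,0],[0,0,0],[0,0,0],[0,0,0],[0,0,0],[0,0,0],[0,0,0],[0,0,0],[0,0,0],[0,0,0],[0,0,0],[0,0,0]],"fingers":[85,85,85,85,85,85,0,0,0,0,0,0]}' 80
```

```text
clock: 10.62
ee_pos: [0.4696, 0.3687, 0.0801]
tool_rot: [[0.067, -0.99, 0.12], [-0.998, -0.067, 0.009], [-0.001, -0.121, -0.993]]
ft_force: [-0.7, 0.6, 2.9]
width: 0.082
grip_force: 55.0
```

```bash
python3 -m pendant '{"xyz":[[0,0,-10],[0,0,-25],[0,0,-35],[0,0,-35],[0,0,-15],[0,0,0],[0,0,0]],"rotation":[[0,0,0],[0,0,0],[0,0,0],[0,0,0],[0,0,0],[-0.12,0,0],[0,0,0]],"fingers":[0,0,0,0,0,0,0]}' 80
python3 -m pendant '{"xyz":[[20,-2,0],[30,-2,0],[40,-2,0],[40,-2,0],[40,-2,0],[40,-3,0],[30,-3,0],[12,-2,0],[0,0,0],[0,0,0]],"rotation":[[0,0,0],[0,0,0],[0,0,0],[0,0,0],[0,0,0],[0,0,0],[0,0,0],[0,0,0.1],[0,0,0],[0,0,0]],"fingers":[0,0,0,0,0,0,0,0,0,0]}'
python3 - <<'E'
from h import *
o=sensors.get_obs();print(o['ee_pos'],o['tool_rot'].round(3).tolist(),o['qpos'].round(1))
shot('side','f.png',scale=1.5)
E
```

```text
clock: 11.5
ee_pos: [0.4558, 0.3668, 0.1954]
tool_rot: [[0.066, -0.998, -0.003], [-0.998, -0.066, -0.003], [0.003, 0.004, -1.0]]
ft_force: [-0.6, 0.1, -1.6]
width: 0.07
grip_force: 83.1
clock: 12.75
ee_pos: [0.4893, 0.1174, 0.1986]
tool_rot: [[-0.031, -1.0, 0.001], [-1.0, 0.031, 0.0], [-0.0, -0.001, -1.0]]
ft_force: [0.1, 0.6, -1.3]
width: 0.074
grip_force: 83.0
[0.48925683 0.11737493 0.19857504] [[-0.031, -1.0, 0.001], [-1.0, 0.031, 0.0], [-0.0, -0.001, -1.0]] [  5.8  -0.8  -1.7  89.1  -0.  -82.4]
```

View pics/f.png

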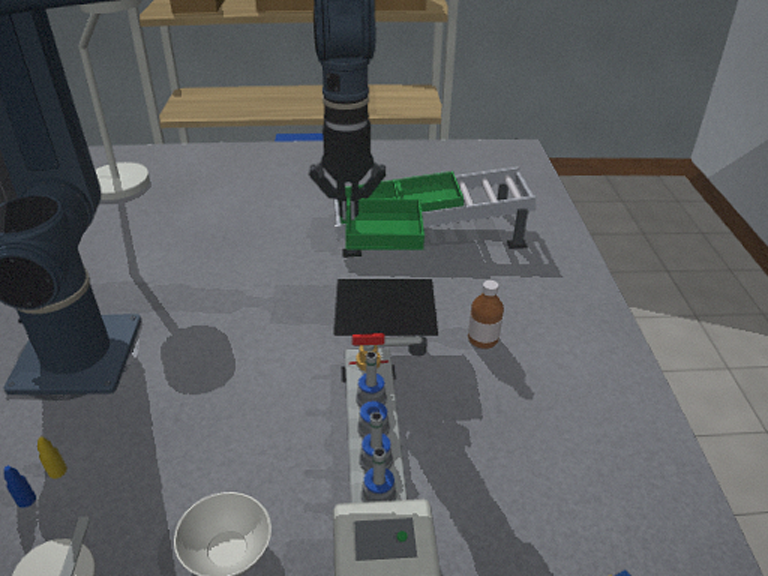

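```bash
python3 -m pendant '{"xyz":[[0,0,35],[0,0,40],[0,0,40],[0,0,30],[0,0,15],[0,0,8],[0,0,2],[0,0,2],[0,0,0]],"rotation":[[0,0,0],[0,0,0],[0,0,0],[0,0,0],[0,0,0],[0,0,0],[0,0,0],[0,0,0],[0,0,0]],"fingers":[0,0,0,0,0,0,0,0,0]}' 80
```

```text
clock: 13.92
ee_pos: [0.4912, 0.1174, 0.0278]
tool_rot: [[-0.033, -0.999, 0.003], [-0.999, 0.033, 0.0], [-0.0, -0.003, -1.0]]
ft_force: [-0.2, 1.0, 0.8]
width: 0.071
grip_force: 83.2
```

```bash
python3 -m pendant '{"xyz":[[0,0,0],[0,0,0],[0,0,0],[0,0,0],[0,0,-30],[0,0,-60],[0,0,-60],[0,0,-20],[0,0,0]],"rotation":[[0,0,0],[0,0,0],[0,0,0],[0,0,0],[0,0,0],[0,0,0],[0,0,0],[0,0,0],[0,0,0]],"fingers":[85,85,85,85,85,85,85,85,85]}' 60
python3 - <<'E'
from h import *
o=sensors.get_obs();print(o['ee_pos'],o['tool_rot'].round(3).tolist(),o['qpos'].round(1))
shot('scene','g.png',(60,130,480,320),1.8)
E
```

```text
clock: 15.05
ee_pos: [0.4916, 0.1174, 0.199]
tool_rot: [[-0.033, -0.999, 0.005], [-0.999, 0.033, 0.0], [-0.001, -0.005, -1.0]]
ft_force: [0.0, 0.8, -1.2]
width: 0.992
grip_force: 0.0
[0.49155591 0.11743073 0.19897523] [[-0.033, -0.999, 0.005], [-0.999, 0.033, 0.0], [-0.001, -0.005, -1.0]] [  5.8  -0.8  -1.6  88.9  -0.  -82.3]
```

View pics/g.png

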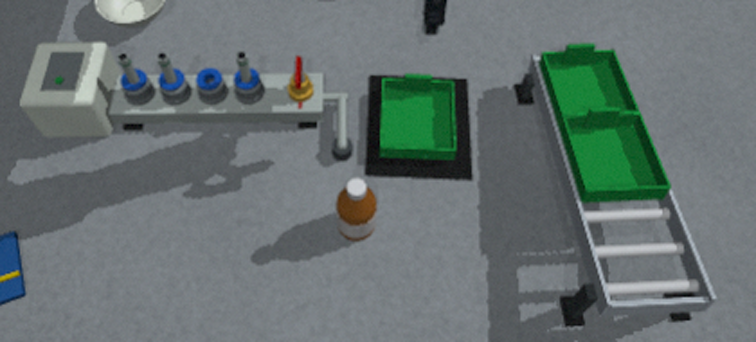

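```bash
python3 -m pendant '{"xyz":[[30,-5,0],[42,-5,0],[42,-5,0],[42,-5,0],[42,-5,0],[42,-5,0],[27,-5,0],[0,0,0],[0,0,0]],"rotation":[[0,0,0],[0,0,0],[0,0,0],[0,0,0],[0,0,0],[0,0,0],[0,0,0],[0,0,0],[0,0,0]],"fingers":[85,85,85,85,85,85,85,85,85]}' 60
python3 - <<'E'
from h import *
o=sensors.get_obs();print(o['ee_pos'],o['tool_rot'].round(3).tolist(),o['qpos'].round(1))
shot('wrist','i.png',scale=1.5)
c=cam('wrist')
for P in((.518,-.151,.134),(.518,-.151,.078),(.519,-.265,.134)):print(proj(c,P)*1.5)
E
```

```text
clock: 16.23
ee_pos: [0.5152, -0.1498, 0.1946]
tool_rot: [[-0.033, -0.999, -0.003], [-0.999, 0.032, 0.002], [-0.002, 0.003, -1.0]]
ft_force: [-0.7, 0.3, -0.9]
width: 0.994
grip_force: 0.0
[ 0.51521842 -0.14978791  0.19458975] [[-0.033, -0.999, -0.003], [-0.999, 0.032, 0.002], [-0.002, 0.003, -1.0]] [ -23.4    4.4    3.2   89.     0.  -111.5]
[383.55 300.9 ]
[384.45 266.4 ]
[369.3    0.45]
```

View pics/i.png

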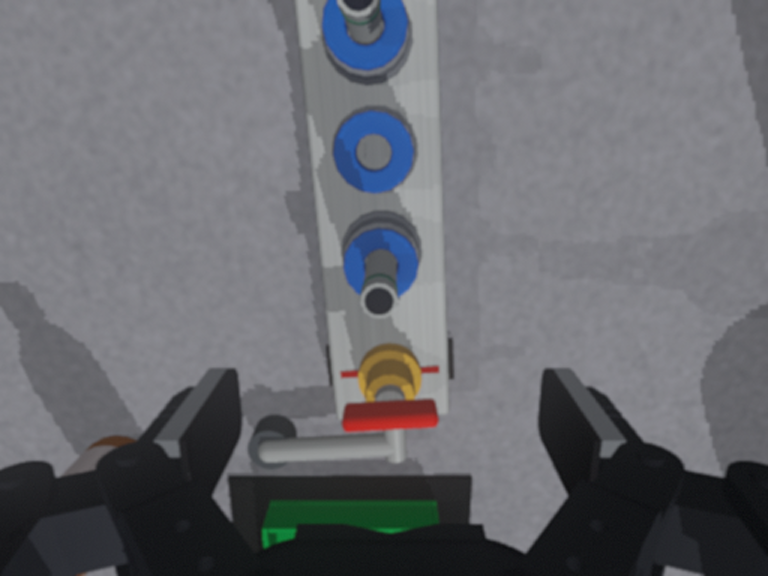

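```bash
python3 - <<'E'
from h import *
c=cam('wrist'); W=lambda u,v,z:at(c,u/1.5,v/1.5,z)
for p in((379,299,.134),(381,262,.078),(374,151,.078),(366,28,.078),(358,1,.134)): print(W(*p),local(W(*p)))
E
```

```text
[ 0.5199 -0.1519  0.134 ] [ 2.3 -4.6 61.1]
[ 0.5197 -0.1535  0.078 ] [  4.   -4.6 117.1]
[ 0.521  -0.2102  0.078 ] [ 60.6  -7.7 117. ]
[ 0.5224 -0.2656  0.078 ] [115.9 -10.9 116.9]
[ 0.5231 -0.2649  0.134 ] [115.1 -11.4  60.9]
```

```bash
python3 -m pendant '{"xyz":[[3,-4.6,0],[0,0,30],[0,0,40],[0,0,34],[0,0,0],[0,0,0]],"rotation":[[0,0,0],[0,0,0],[0,0,0],[0,0,0],[0,0,0],[0,0,0]],"fingers":[60,60,50,26,26,26]}' 60
python3 -m pendant '{"xyz":[[0,0,4],[0,0,4],[0,0,3],[0,0,3],[0,0,0]],"rotation":[[0,0,0],[0,0,0],[0,0,0],[0,0,0],[0,0,0]],"fingers":[26,26,26,26,26]}' 60
```

```text
clock: 17.02
ee_pos: [0.5216, -0.1538, 0.0939]
tool_rot: [[-0.032, -0.999, 0.002], [-0.999, 0.032, -0.001], [0.001, -0.002, -1.0]]
ft_force: [0.2, 0.1, 0.7]
width: 0.304
grip_force: 0.0
clock: 17.65
ee_pos: [0.5206, -0.1539, 0.0782]
tool_rot: [[-0.033, -0.999, -0.0], [-0.999, 0.033, 0.0], [-0.0, 0.0, -1.0]]
ft_force: [-0.3, -0.6, -0.6]
width: 0.305
grip_force: 0.0
```

```bash
python3 -m pendant '{"xyz":[[0,0,3],[0,0,2],[0,0,1],[0,0,1],[0,0,0]],"rotation":[[0,0,0],[0,0,0],[0,0,0],[0,0,0],[0,0,0]],"fingers":[26,26,26,26,26]}' 60
```

```text
clock: 18.27
ee_pos: [0.5209, -0.1539, 0.0722]
tool_rot: [[-0.033, -0.999, 0.001], [-0.999, 0.033, -0.0], [0.0, -0.001, -1.0]]
ft_force: [-1.8, 1.2, 6.2]
width: 0.299
grip_force: 2.9
```

```bash
python3 -m pendant '{"xyz":[[0,0,0],[0,0,0],[0,0,0],[0,0,0]],"rotation":[[0,0,0],[0,0,0],[0,0,0],[0,0,0]],"fingers":[0,0,0,0]}' 70
python3 -m pendant '{"xyz":[[0,0,-2],[0,0,-4],[0,0,-5],[0,0,-8],[0,0,-10],[0,0,-20],[0,0,-30],[0,0,-30],[0,0,-20],[0,0,0]],"rotation":[[0,0,0],[0,0,0],[0,0,0],[0,0,0],[0,0,0],[0,0,0],[0,0,0],[0,0,0],[0,0,0],[0,0,0]],"fingers":[0,0,0,0,0,0,0,0,0,0]}'
python3 - <<'E'
from h import *
o=sensors.get_obs();print(o['ee_pos'],o['tool_rot'].round(3).tolist(),o['qpos'].round(1))
im=[imaging.read_camera('wrist'),imaging.read_camera('side')]
cv2.imwrite('pics/j.png',np.hstack([im[0][100:,130:400],im[1][130:384,150:350].repeat(1,0)[:254] if 0 else cv2.copyMakeBorder(im[1][130:384,150:350],0,30,0,0,0)])[:,:,::-1])
E
```

```text
clock: 18.77
ee_pos: [0.5207, -0.1542, 0.0725]
tool_rot: [[-0.033, -0.999, 0.0], [-0.999, 0.033, -0.001], [0.001, -0.0, -1.0]]
ft_force: [-3.2, 0.9, 6.4]
width: 0.166
grip_force: 70.1
clock: 20.02
ee_pos: [0.5224, -0.1545, 0.2037]
tool_rot: [[-0.033, -0.999, 0.006], [-0.999, 0.033, -0.002], [0.002, -0.006, -1.0]]
ft_force: [0.5, -0.3, -0.1]
width: 0.169
grip_force: 68.2
[ 0.5223974  -0.15448596  0.20368523] [[-0.033, -0.999, 0.006], [-0.999, 0.033, -0.002], [0.002, -0.006, -1.0]] [ -23.5    5.     4.9   89.6    0.  -111.7]
```

View pics/j.png

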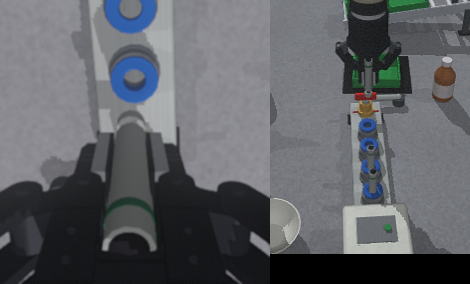

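```bash
python3 -m pendant '{"xyz":[[-20,-5,-5],[-38,-7,-5],[-45,-8,0],[-45,-8,0],[-45,-8,0],[-38,-7,0],[-17,-4,0],[0,0,0]],"rotation":[[0,0,0],[0,0,0],[0,0,0],[0,0,0],[0,0,0],[0,0,0],[0,0,0],[0,0,0]],"fingers":[0,0,0,0,0,0,0,0]}'
python3 -m pendant '{"xyz":[[0,0,0],[0,0,0],[0,0,0],[0,0,0],[0,0,0],[0,0,0],[0,0,0],[0,0,0],[0,0,0],[0,0,0],[0,0,0]],"rotation":[[0,0,0.1745],[0,0,0.1745],[0,0,0.1745],[0,0,0.1745],[0,0,0.1745],[0,0,0.1745],[0,0,0.1745],[0,0,0.1745],[0,0,0.1745],[0,0,0],[0,0,0]],"fingers":[0,0,0,0,0,0,0,0,0,0,0]}'
python3 - <<'E'
from h import *
o=sensors.get_obs();print(o['ee_pos'],o['tool_rot'].round(3).tolist(),o['qpos'].round(1))
shot('wrist','k.png',scale=1.5)
E
```

```text
clock: 21.12
ee_pos: [0.5754, 0.0929, 0.2092]
tool_rot: [[-0.031, -1.0, -0.002], [-1.0, 0.031, -0.001], [0.001, 0.002, -1.0]]
ft_force: [0.2, -0.7, -1.4]
width: 0.168
grip_force: 68.2
clock: 22.5
ee_pos: [0.5757, 0.0914, 0.2103]
tool_rot: [[-1.0, 0.031, -0.0], [0.031, 1.0, -0.0], [0.0, -0.0, -1.0]]
ft_force: [0.2, 0.5, -0.6]
width: 0.17
grip_force: 68.4
[0.57567482 0.09140084 0.21034408] [[-1.0, 0.031, -0.0], [0.031, 1.0, -0.0], [0.0, -0.0, -1.0]] [ 2.4 11.3 12.6 91.4 -0.   4.2]
```

View pics/k.png

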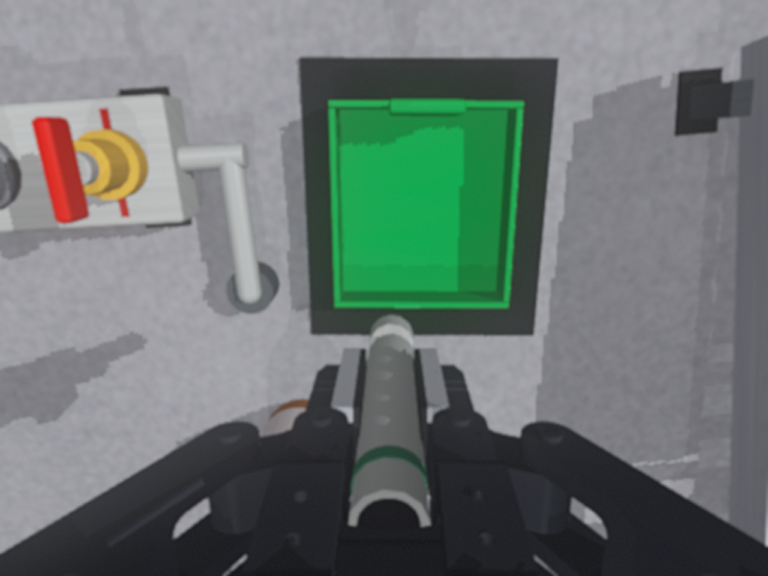

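```bash
python3 - <<'E'
from h import *
c=cam('wrist'); W=lambda u,v,z:at(c,u/1.5,v/1.5,z)
P=[W(*p,.033) for p in((329,101),(523,101),(510,307),(336,307))]
print(P,np.mean(P,0)); M=[W(*p,.003) for p in((300,58),(558,58),(533,334),(311,334))]; print(M,np.mean(M,0))
print(local(np.mean(P,0)))
E
```

```text
[array([0.4858, 0.0605, 0.033 ]), array([0.4895, 0.1756, 0.033 ]), array([0.619 , 0.1723, 0.033 ]), array([0.6152, 0.0566, 0.033 ])] [0.552375 0.11625  0.033   ]
[array([0.4579, 0.0405, 0.003 ]), array([0.4631, 0.2042, 0.003 ]), array([0.6516, 0.1973, 0.003 ]), array([0.6462, 0.0331, 0.003 ])] [0.5547   0.118775 0.003   ]
[ 24.1  23.9 177.4]
```

```bash
python3 -m pendant '{"xyz":[[0,0,0],[0,0,0],[0,0,0],[0,0,0],[0,0,0],[0,0,0],[25,0,25],[28,0,28],[28,0,28],[22,0,22],[10,0,10],[0,0,0]],"rotation":[[0,-0.157,0],[0,-0.157,0],[0,-0.157,0],[0,-0.157,0],[0,-0.157,0],[0,0,0],[0,0,0],[0,0,0],[0,0,0],[0,0,0],[0,0,0],[0,0,0]],"fingers":[0,0,0,0,0,0,0,0,0,0,0,0]}'
python3 - <<'E'
from h import *
o=sensors.get_obs();print(o['qpos'].round(1))
shot('side','l.png',(180,120,360,270),3)
E
```

```text
clock: 24.05
ee_pos: [0.5777, 0.0923, 0.0521]
tool_rot: [[-0.708, 0.032, 0.706], [0.023, 0.999, -0.023], [-0.706, -0.001, -0.708]]
ft_force: [0.3, 0.5, -0.1]
width: 0.172
grip_force: 68.3
[  5.2 -26.6 -54.4  17.4  -5.    5. ]
```

View pics/l.png

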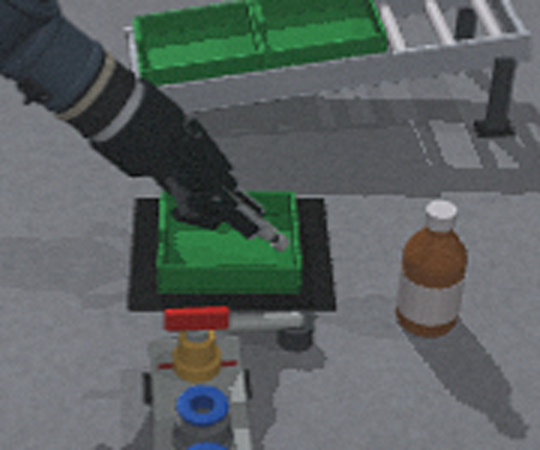

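```bash
python3 -m pendant '{"xyz":[[6,0,6],[3,0,3],[0,0,0],[0,0,0],[0,0,0],[0,0,0],[0,0,0],[0,0,0]],"rotation":[[0,0,0],[0,0,0],[0,0,0],[0,0,0],[0,0,0],[0,0,0],[0,0,0],[0,0,0]],"fingers":[0,0,0,32,32,32,32,32]}'
python3 -m pendant '{"xyz":[[-8,0,-8],[-14,0,-14],[-28,0,-28],[-35,0,-35],[-35,0,-35],[0,0,0],[0,0,0],[0,0,0],[0,0,0],[0,0,0],[0,0,0]],"rotation":[[0,0,0],[0,0,0],[0,0,0],[0,0,0],[0,0,0],[0,0.157,0],[0,0.157,0],[0,0.157,0],[0,0.157,0],[0,0.157,0],[0,0,0]],"fingers":[32,32,32,32,32,60,60,60,60,60,60]}' 
python3 - <<'E'
from h import *
o=sensors.get_obs();print(o['ee_pos'],o['tool_rot'].round(3).tolist(),o['qpos'].round(1))
shot('wrist','m.png')
E
```

```text
clock: 25.1
ee_pos: [0.5758, 0.0925, 0.038]
tool_rot: [[-0.707, 0.032, 0.707], [0.023, 0.999, -0.023], [-0.707, 0.0, -0.707]]
ft_force: [0.6, -0.3, 0.0]
width: 0.379
grip_force: 0.0
clock: 26.48
ee_pos: [0.5781, 0.092, 0.2031]
tool_rot: [[-0.999, 0.033, -0.007], [0.033, 0.999, -0.0], [0.007, -0.001, -1.0]]
ft_force: [-0.3, 0.0, -0.3]
width: 0.706
grip_force: 0.0
[0.57810659 0.09195121 0.20314557] [[-0.999, 0.033, -0.007], [0.033, 0.999, -0.0], [0.007, -0.001, -1.0]] [ 2.5 12.  12.7 91.1 -0.   4.4]
```

View pics/m.png

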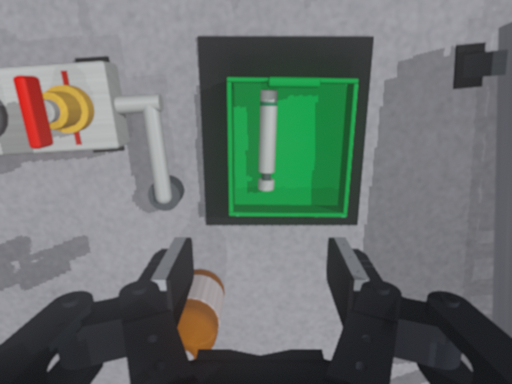

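```bash
python3 -m pendant '{"xyz":[[0,0,0],[0,0,0],[0,0,0],[0,0,0],[0,0,0],[0,0,0],[0,0,0],[0,0,0],[0,0,0],[0,0,0]],"rotation":[[0,0,-0.1745],[0,0,-0.1745],[0,0,-0.1745],[0,0,-0.1745],[0,0,-0.1745],[0,0,-0.1745],[0,0,-0.1745],[0,0,-0.1745],[0,0,-0.1745],[0,0,0]],"fingers":[60,60,60,60,60,60,60,60,60,60]}'
python3 -m pendant '{"xyz":[[25,4,0],[45,5,0],[45,5,0],[45,5,0],[45,5,0],[45,5,0],[45,5,0],[40,5,0],[24,4,0],[0,0,0],[0,0,0]],"rotation":[[0,0,0],[0,0,0],[0,0,0],[0,0,0],[0,0,0],[0,0,0],[0,0,0],[0,0,0],[0,0,0],[0,0,0],[0,0,0]],"fingers":[60,60,60,60,60,60,60,60,60,60,60]}'
python3 - <<'E'
from h import *
o=sensors.get_obs();print(o['ee_pos'],o['tool_rot'].round(3).tolist(),o['qpos'].round(1))
shot('wrist','n.png')
E
```

```text
clock: 27.78
ee_pos: [0.575, 0.0927, 0.2103]
tool_rot: [[-0.034, -0.999, 0.005], [-0.999, 0.034, 0.0], [-0.0, -0.005, -1.0]]
ft_force: [0.1, 0.2, -0.8]
width: 0.703
grip_force: 0.0
clock: 29.15
ee_pos: [0.521, -0.2642, 0.2086]
tool_rot: [[-0.034, -0.999, 0.002], [-0.999, 0.034, -0.0], [0.0, -0.002, -1.0]]
ft_force: [-0.6, -0.3, 0.3]
width: 0.706
grip_force: 0.0
[ 0.52098753 -0.26415092  0.20857817] [[-0.034, -0.999, 0.002], [-0.999, 0.034, -0.0], [0.0, -0.002, -1.0]] [ -33.5   11.3   12.5   91.1    0.  -121.5]
```

View pics/n.png

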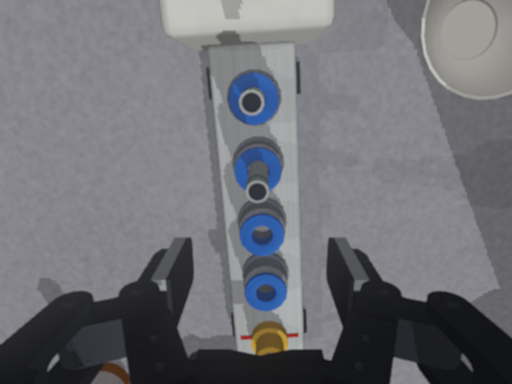

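Tube 2's top is at (258,191), its ring at (258,169); tube 1's top at (252,101). Working out the offsets.

```bash
python3 - <<'E'
from h import *
c=cam('wrist'); W=lambda u,v,z:at(c,u,v,z)
for p in((258,191,.134),(258.5,169,.078),(252,101.5,.134),(254,97,.078)): print(W(*p),local(W(*p)))
E
```

```text
[ 0.5225 -0.2676  0.134 ] [ 3.6 -1.3 74.5]
[ 0.5223 -0.2693  0.078 ] [  5.3  -1.1 130.5]
[ 0.5241 -0.3259  0.134 ] [61.8 -4.9 74.5]
[ 0.5238 -0.3269  0.078 ] [ 62.8  -4.5 130.5]
```

```bash
python3 -m pendant '{"xyz":[[4,-1.2,10],[0,0,40],[0,0,40],[0,0,30],[0,0,10],[0,0,4],[0,0,3],[0,0,2],[0,0,0]],"rotation":[[0,0,0],[0,0,0],[0,0,0],[0,0,0],[0,0,0],[0,0,0],[0,0,0],[0,0,0],[0,0,0]],"fingers":[60,60,50,26,26,26,26,26,26]}' 70
```

```text
clock: 30.32
ee_pos: [0.5229, -0.2692, 0.0719]
tool_rot: [[-0.032, -0.999, 0.002], [-0.999, 0.032, -0.001], [0.001, -0.002, -1.0]]
ft_force: [-4.3, 2.8, 7.8]
width: 0.305
grip_force: 3.8
```

```bash
python3 -m pendant '{"xyz":[[0,0,0],[0,0,0],[0,0,0],[0,0,0]],"rotation":[[0,0,0],[0,0,0],[0,0,0],[0,0,0]],"fingers":[0,0,0,0]}' 70
python3 -m pendant '{"xyz":[[0,0,-2],[0,0,-4],[0,0,-5],[0,0,-8],[0,0,-10],[0,0,-20],[0,0,-30],[0,0,-30],[0,0,-30],[0,0,0]],"rotation":[[0,0,0],[0,0,0],[0,0,0],[0,0,0],[0,0,0],[0,0,0],[0,0,0],[0,0,0],[0,0,0],[0,0,0]],"fingers":[0,0,0,0,0,0,0,0,0,0]}'
```

```text
clock: 30.82
ee_pos: [0.5233, -0.2702, 0.0725]
tool_rot: [[-0.033, -0.999, 0.003], [-0.999, 0.033, -0.004], [0.003, -0.003, -1.0]]
ft_force: [-4.3, 2.0, 8.5]
width: 0.171
grip_force: 69.5
clock: 32.08
ee_pos: [0.5239, -0.2698, 0.212]
tool_rot: [[-0.032, -0.999, 0.006], [-0.999, 0.032, -0.004], [0.003, -0.007, -1.0]]
ft_force: [0.5, -0.2, -0.9]
width: 0.168
grip_force: 68.4
```

```bash
python3 -m pendant '{"xyz":[[-20,-3,0],[-40,-4,0],[-47,-5,0],[-47,-5,0],[-47,-4,0],[-47,-4,0],[-47,-4,0],[-47,-4,0],[-42,-4,0],[-25,-3,0],[0,0,0]],"rotation":[[0,0,0],[0,0,0],[0,0,0],[0,0,0],[0,0,0],[0,0,0],[0,0,0],[0,0,0],[0,0,0],[0,0,0],[0,0,0]],"fingers":[0,0,0,0,0,0,0,0,0,0,0]}'
python3 -m pendant '{"xyz":[[0,0,0],[0,0,0],[0,0,0],[0,0,0],[0,0,0],[0,0,0],[0,0,0],[0,0,0],[0,0,0],[0,0,0],[0,0,0]],"rotation":[[0,0,0.1745],[0,0,0.1745],[0,0,0.1745],[0,0,0.1745],[0,0,0.1745],[0,0,0.1745],[0,0,0.1745],[0,0,0.1745],[0,0,0.1745],[0,0,0],[0,0,0]],"fingers":[0,0,0,0,0,0,0,0,0,0,0]}'
python3 - <<'E'
from h import *
o=sensors.get_obs();print(o['ee_pos'],o['tool_rot'].round(3).tolist(),o['qpos'].round(1))
shot('wrist','o.png')
E
```

```text
clock: 33.45
ee_pos: [0.5737, 0.1414, 0.2054]
tool_rot: [[-0.028, -1.0, -0.004], [-1.0, 0.028, 0.0], [-0.0, 0.004, -1.0]]
ft_force: [0.1, -0.6, -0.0]
width: 0.168
grip_force: 68.4
clock: 34.83
ee_pos: [0.5749, 0.1382, 0.207]
tool_rot: [[-1.0, 0.03, -0.001], [0.03, 1.0, -0.0], [0.001, -0.0, -1.0]]
ft_force: [0.5, 0.7, -0.3]
width: 0.173
grip_force: 68.6
[0.57494223 0.13819255 0.20702798] [[-1.0, 0.03, -0.001], [0.03, 1.0, -0.0], [0.001, -0.0, -1.0]] [ 7.  12.6 13.8 91.3 -0.   8.8]
```

View pics/o.png

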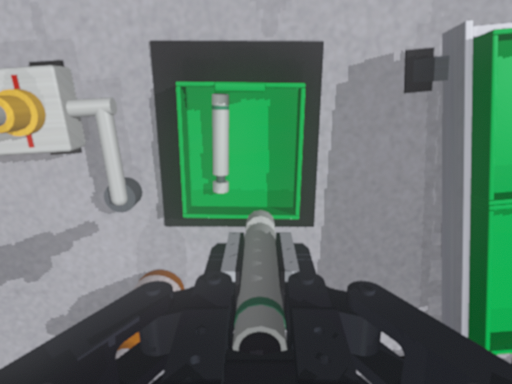

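```bash
python3 -m pendant '{"xyz":[[0,0,0],[0,0,0],[0,0,0],[0,0,0],[0,0,0],[0,0,0],[25,0,25],[28,0,28],[28,0,28],[22,0,22],[10,0,10],[6,0,6]],"rotation":[[0,-0.157,0],[0,-0.157,0],[0,-0.157,0],[0,-0.157,0],[0,-0.157,0],[0,0,0],[0,0,0],[0,0,0],[0,0,0],[0,0,0],[0,0,0],[0,0,0]],"fingers":[0,0,0,0,0,0,0,0,0,0,0,0]}'
python3 -m pendant '{"xyz":[[0,0,0],[0,0,0],[0,0,0],[0,0,0],[0,0,0],[0,0,0]],"rotation":[[0,0,0],[0,0,0],[0,0,0],[0,0,0],[0,0,0],[0,0,0]],"fingers":[0,32,32,32,32,32]}'
python3 -m pendant '{"xyz":[[-8,0,-8],[-14,0,-14],[-28,0,-28],[-35,0,-35],[-35,0,-35],[0,0,0],[0,0,0],[0,0,0],[0,0,0],[0,0,0],[0,0,0]],"rotation":[[0,0,0],[0,0,0],[0,0,0],[0,0,0],[0,0,0],[0,0.157,0],[0,0.157,0],[0,0.157,0],[0,0.157,0],[0,0.157,0],[0,0,0]],"fingers":[32,32,32,32,32,60,60,60,60,60,60]}' 
python3 - <<'E'
from h import *
o=sensors.get_obs();print(o['ee_pos'],o['tool_rot'].round(3).tolist(),o['qpos'].round(1))
shot('wrist','p.png')
E
```

```text
clock: 36.38
ee_pos: [0.5784, 0.1388, 0.0419]
tool_rot: [[-0.706, 0.032, 0.708], [0.023, 0.999, -0.023], [-0.708, 0.0, -0.706]]
ft_force: [1.0, 0.4, 0.0]
width: 0.167
grip_force: 68.6
clock: 37.12
ee_pos: [0.5753, 0.1385, 0.0394]
tool_rot: [[-0.707, 0.032, 0.707], [0.023, 0.999, -0.023], [-0.707, 0.0, -0.707]]
ft_force: [-0.0, -0.4, 0.7]
width: 0.374
grip_force: 0.0
clock: 38.5
ee_pos: [0.5779, 0.1379, 0.2045]
tool_rot: [[-0.999, 0.034, -0.007], [0.034, 0.999, -0.001], [0.007, -0.001, -1.0]]
ft_force: [-0.9, 0.1, -0.6]
width: 0.701
grip_force: 0.0
[0.57786322 0.1378888  0.20453525] [[-0.999, 0.034, -0.007], [0.034, 0.999, -0.001], [0.007, -0.001, -1.0]] [ 7.  13.4 14.4 91.4 -0.   8.9]
```

View pics/p.png

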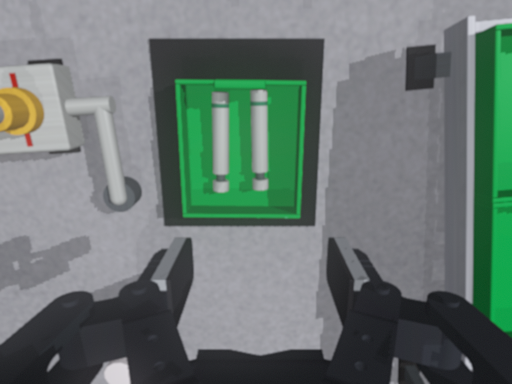

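```bash
python3 -m pendant '{"xyz":[[0,0,0],[0,0,0],[0,0,0],[0,0,0],[0,0,0],[0,0,0],[0,0,0],[0,0,0],[0,0,0],[0,0,0]],"rotation":[[0,0,-0.1745],[0,0,-0.1745],[0,0,-0.1745],[0,0,-0.1745],[0,0,-0.1745],[0,0,-0.1745],[0,0,-0.1745],[0,0,-0.1745],[0,0,-0.1745],[0,0,0]],"fingers":[60,60,60,60,60,60,60,60,60,60]}'
python3 -m pendant '{"xyz":[[25,2,0],[45,3,0],[50,4,0],[50,4,0],[50,4,0],[50,4,0],[50,4,0],[50,3,0],[45,3,0],[35,3,0],[17,1,0],[0,0,0]],"rotation":[[0,0,0],[0,0,0],[0,0,0],[0,0,0],[0,0,0],[0,0,0],[0,0,0],[0,0,0],[0,0,0],[0,0,0],[0,0,0],[0,0,0]],"fingers":[60,60,60,60,60,60,60,60,60,60,60,60]}'
python3 - <<'E'
from h import *
o=sensors.get_obs();print(o['ee_pos'],o['qpos'].round(1),local((.5242,-.3265,.0696)))
# independent check: tube top ring of light grey/dark hole near its predicted pixel
c=cam('wrist'); im=imaging.read_camera('wrist'); u,v=proj(c,(.5242,-.3265,.134)); print(u,v)
b=(im[:,:,2].astype(int)-im[:,:,0]>70).astype(np.uint8)
n,l,s,ce=cv2.connectedComponentsWithStats(b)
for i in range(1,n):
  if s[i,4]>300: print('blue',s[i],ce[i].round(1), at(c,*(s[i,:2]+s[i,2:4]/2),.078))
print('pred ring',proj(c,(.5242,-.3265,.078)))
E
```

```text
clock: 39.8
ee_pos: [0.5746, 0.1388, 0.2117]
tool_rot: [[-0.034, -0.999, 0.005], [-0.999, 0.034, 0.0], [-0.001, -0.005, -1.0]]
ft_force: [-0.2, 0.9, 0.6]
width: 0.698
grip_force: 0.0
clock: 41.3
ee_pos: [0.525, -0.3273, 0.2096]
tool_rot: [[-0.035, -0.999, 0.001], [-0.999, 0.035, -0.0], [0.0, -0.001, -1.0]]
ft_force: [-0.1, 1.4, 0.0]
width: 0.702
grip_force: 0.0
[ 0.52500087 -0.32727874  0.20962934] [ -38.2   16.8   19.1   92.2    0.  -126.2] [ -0.8   1.  140. ]
261.3 196.7
blue [238 154  46  41 951] [260.6 171.7] [ 0.5241 -0.3276  0.078 ]
blue [ 243  219   44   42 1109] [264.6 239.4] [ 0.5227 -0.2677  0.078 ]
blue [248 278  41  38 972] [268.3 296.2] [ 0.5212 -0.2094  0.078 ]
blue [252 331  39  25 558] [270.1 341.6] [ 0.5198 -0.1567  0.078 ]
pred ring [261.  175.8]
```

```bash
python3 -m pendant '{"xyz":[[0,0.8,11],[0,0,40],[0,0,40],[0,0,30],[0,0,10],[0,0,4],[0,0,3],[0,0,2],[0,0,0]],"rotation":[[0,0,0],[0,0,0],[0,0,0],[0,0,0],[0,0,0],[0,0,0],[0,0,0],[0,0,0],[0,0,0]],"fingers":[60,60,50,26,26,26,26,26,26]}' 70
```

```text
clock: 42.48
ee_pos: [0.5253, -0.3271, 0.0719]
tool_rot: [[-0.032, -0.999, 0.002], [-0.999, 0.032, -0.001], [0.001, -0.002, -1.0]]
ft_force: [-3.0, 3.8, 6.4]
width: 0.306
grip_force: 3.4
```

```bash
python3 -m pendant '{"xyz":[[0,0,0],[0,0,0],[0,0,0],[0,0,0]],"rotation":[[0,0,0],[0,0,0],[0,0,0],[0,0,0]],"fingers":[0,0,0,0]}' 70
python3 -m pendant '{"xyz":[[0,0,-2],[0,0,-4],[0,0,-5],[0,0,-8],[0,0,-10],[0,0,-20],[0,0,-30],[0,0,-30],[0,0,-30],[0,0,0]],"rotation":[[0,0,0],[0,0,0],[0,0,0],[0,0,0],[0,0,0],[0,0,0],[0,0,0],[0,0,0],[0,0,0],[0,0,0]],"fingers":[0,0,0,0,0,0,0,0,0,0]}'
```

```text
clock: 42.98
ee_pos: [0.5252, -0.3283, 0.0724]
tool_rot: [[-0.033, -0.999, 0.002], [-0.999, 0.033, -0.003], [0.003, -0.002, -1.0]]
ft_force: [-4.0, 1.3, 9.1]
width: 0.168
grip_force: 70.0
clock: 44.22
ee_pos: [0.5265, -0.3281, 0.2127]
tool_rot: [[-0.032, -0.999, 0.007], [-0.999, 0.032, -0.005], [0.004, -0.007, -1.0]]
ft_force: [-0.6, 0.1, 0.4]
width: 0.168
grip_force: 68.2
```

```bash
python3 -m pendant '{"xyz":[[-20,-2,0],[-40,-3,0],[-48,-4,0],[-48,-4,0],[-48,-4,0],[-48,-4,0],[-48,-4,0],[-48,-4,0],[-44,-3,0],[-34,-3,0],[-19,-1,0],[0,0,0]],"rotation":[[0,0,0],[0,0,0],[0,0,0],[0,0,0],[0,0,0],[0,0,0],[0,0,0],[0,0,0],[0,0,0],[0,0,0],[0,0,0],[0,0,0]],"fingers":[0,0,0,0,0,0,0,0,0,0,0,0]}'
python3 -m pendant '{"xyz":[[0,0,0],[0,0,0],[0,0,0],[0,0,0],[0,0,0],[0,0,0],[0,0,0],[0,0,0],[0,0,0],[0,0,0],[0,0,0]],"rotation":[[0,0,0.1745],[0,0,0.1745],[0,0,0.1745],[0,0,0.1745],[0,0,0.1745],[0,0,0.1745],[0,0,0.1745],[0,0,0.1745],[0,0,0.1745],[0,0,0],[0,0,0]],"fingers":[0,0,0,0,0,0,0,0,0,0,0]}'
cat > tr.py <<'E'
from h import *
o=sensors.get_obs();print(o['ee_pos'].round(4),o['qpos'].round(1))
c=cam('wrist'); im=imaging.read_camera('wrist').astype(int)
g=((im[:,:,1]-im[:,:,0]>50)&(im[:,:,1]-im[:,:,2]>40)).astype(np.uint8)
n,l,s,ce=cv2.connectedComponentsWithStats(g)
ok=[i for i in range(1,n) if s[i,4]>3000 and s[i,0]+s[i,2]<420]
for i in ok:
  x,y,w,h=s[i,:4]; print('tray',s[i]); P=[at(c,*p,.033) for p in((x,y),(x+w,y),(x+w,y+h),(x,y+h))]; m=np.mean(P,0); print(m.round(4),local(m))
  v=int(y+h*.5); row=g[v,x:x+w]; e=np.flatnonzero(np.diff(row)); print('row edges',v,e+x)
  for q in e: print(at(c,q+x+.5,v,.017),end=' ')
E
python3 tr.py
```

```text
clock: 45.72
ee_pos: [0.5739, 0.1178, 0.2068]
tool_rot: [[-0.03, -1.0, -0.002], [-1.0, 0.03, -0.0], [0.0, 0.002, -1.0]]
ft_force: [-0.2, -0.3, 0.2]
width: 0.165
grip_force: 68.2
clock: 47.1
ee_pos: [0.5748, 0.1156, 0.2079]
tool_rot: [[-1.0, 0.031, -0.0], [0.031, 1.0, -0.0], [0.0, -0.0, -1.0]]
ft_force: [0.5, 0.7, -0.9]
width: 0.167
grip_force: 68.4
[0.5748 0.1156 0.2079] [ 4.8 11.8 12.9 91.2 -0.   6.6]
tray [  201    80   130   138 13357]
[0.563  0.1238 0.033 ] [ 12.    7.7 174.9]
row edges 149 [202 234 251 273 289 318 320 326]
[0.56   0.0612 0.017 ] [0.561  0.0929 0.017 ] [0.5616 0.1098 0.017 ] [0.5623 0.1316 0.017 ] [0.5628 0.1474 0.017 ] [0.5637 0.1762 0.017 ] [0.5638 0.1782 0.017 ] [0.564  0.1841 0.017 ]
```

```bash
python3 -m pendant '{"xyz":[[-11,5,0],[0,0,0],[0,0,0],[0,0,0],[0,0,0],[0,0,0],[25,0,25],[28,0,28],[28,0,28],[22,0,22],[10,0,10],[6,0,6]],"rotation":[[0,-0.157,0],[0,-0.157,0],[0,-0.157,0],[0,-0.157,0],[0,-0.157,0],[0,0,0],[0,0,0],[0,0,0],[0,0,0],[0,0,0],[0,0,0],[0,0,0]],"fingers":[0,0,0,0,0,0,0,0,0,0,0,0]}'
python3 -m pendant '{"xyz":[[0,0,0],[0,0,0],[0,0,0],[0,0,0],[0,0,0],[0,0,0]],"rotation":[[0,0,0],[0,0,0],[0,0,0],[0,0,0],[0,0,0],[0,0,0]],"fingers":[0,32,32,32,32,32]}'
python3 -m pendant '{"xyz":[[-8,0,-8],[-14,0,-14],[-28,0,-28],[-35,0,-35],[-35,0,-35],[0,0,0],[0,0,0],[0,0,0],[0,0,0],[0,0,0],[0,0,0]],"rotation":[[0,0,0],[0,0,0],[0,0,0],[0,0,0],[0,0,0],[0,0.157,0],[0,0.157,0],[0,0.157,0],[0,0.157,0],[0,0.157,0],[0,0,0]],"fingers":[32,32,32,32,32,60,60,60,60,60,60]}' 
python3 tr.py; python3 - <<'E'
from h import *
c=cam('wrist'); im=imaging.read_camera('wrist').astype(int)
for v in range(60,240,8): print(v,''.join('G' if p[1]-p[0]>50 else 'b' if p.sum()<150 else 'W' if p.sum()>300 else '.' for p in im[v,170:350:3]))
E
```

```text
clock: 48.65
ee_pos: [0.5892, 0.1213, 0.0424]
tool_rot: [[-0.706, 0.032, 0.708], [0.023, 0.999, -0.023], [-0.708, 0.0, -0.706]]
ft_force: [-0.1, 1.5, -0.4]
width: 0.169
grip_force: 68.4
clock: 49.4
ee_pos: [0.586, 0.1212, 0.0398]
tool_rot: [[-0.707, 0.032, 0.707], [0.023, 0.999, -0.023], [-0.707, 0.0, -0.707]]
ft_force: [-0.5, -0.1, -0.7]
width: 0.374
grip_force: 0.0
clock: 50.78
ee_pos: [0.5885, 0.1206, 0.2047]
tool_rot: [[-0.999, 0.034, -0.007], [0.034, 0.999, -0.001], [0.007, -0.001, -1.0]]
ft_force: [0.3, -0.5, -0.1]
width: 0.699
grip_force: 0.0
[0.5885 0.1206 0.2047] [ 5.2 14.4 15.7 91.7 -0.   7.1]
tray [  193    65   133   143 12114]
[0.5631 0.123  0.033 ] [ 23.7   1.4 174. ]
row edges 136 [195 228 246 250 285 313 316 321]
[0.5588 0.0609 0.017 ] [0.5599 0.0929 0.017 ] [0.5605 0.1104 0.017 ] [0.5606 0.1143 0.017 ] [0.5618 0.1483 0.017 ] [0.5627 0.1755 0.017 ] [0.5628 0.1784 0.017 ] [0.563  0.1833 0.017 ] 60 ...........bbbbbbbbb...b.b...............................WWW
68 ........GGGGGGGGGGGGGGGGGGGGGGGGGGGGGGGGGGGGGGGGGGGG.....WWW
76 ....bbbbGGGGGGGGGGGGGGGGGGGGGGGGGGGGGGGGGGGGGG
[... 612 characters left out ...]
GGGGGGGGGGWWWWWWGWWWWWWWWWWWWGGGGGGGGG.GG....WWWWW
164 WW.......GGGGGGGGGGGG.WW.GGWWWWWWG...GGGGGGGGGGGGG.....WWWWW
172 WW........GGGGGGGGGGWWWWWWGGW..WWWWWWWWGGGGGGGGGGG.....WWWWW
180 WWW.......GGGGGGGGGGWWWWWGG.WWWWWGGGGGGGGGGGGGG.GG....WWWWWW
188 WWW.......GGGGGGGGGGGGGGGGGGGGGGGGGGGGGGGGGGGGG.GG....WWWWWW
196 WWW.......GGGGGGGGGGGGGGGGGGGGGGGGGGGGGGGGGGGGG.GG....WWWWWW
204 WWW.......GGGGGGGGGGGGGGGGGGGGGGGGGGGGGGGGGGGGGGGG....WWWWWW
212 WWW...................................................WWWWWW
220 WWWWWWWWWWWWWWWWWWWWWWWWWWWWWWWWWWWWWWWWWWWWWWWWWWWWWWWWWWWW
228 WWWWWWWWWWWWWWWWWWWWWWWWWWWWWWWWWWWWWWWWWWWWWWWWWWWWWWWWWWWW
236 WWWWWWWWWWWWWWWWWWWWWWWWWWWWWWWWWWWWWWWWWWWWWWWWWWWWWWWWWWWW
```

```bash
python3 -c "
from plant import job
print(job.finish_job())"
```

```text
the job is handed in; nothing more can be done
None
```

The job is handed in at about 51 s on the robot's clock: valve shut, front tray on the mat, and the three tubes present (1, 2 and 4) lying flat inside it. The other trays rolled forward and stayed in the lane. The hand-in returned no verdict, and I viewed 15 pictures, one over the limit of 14.

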